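# Close up the racks in a loading tray and lock its pusher with the cam

## Robot

A 6-joint arm with a two-finger parallel gripper is mounted at the origin on a cart in front of the work surface, level with it; the furniture and walls round the work are solid. World frame = base frame: x ahead of the robot, y to its left, z up, the work surface at z = 0. Lengths are in m, angles in rad, forces in N, time in s.
With the tool pointing down it reaches from about 0.3 to 0.775 m from the base axis. Payload 14.6 kg.
Tool frame: the origin (TCP) lies midway between the tips of the shut fingers; the grasp point (between the pads) lies 19 mm behind it; z points along the fingers, y is the line along which they close (so a half turn about z gives the same grasp; the last joint's range is limited). The gripper opens to 85 mm and grips with 20 to 120 N. Pads are 22 mm wide; open, the fingers measure 114 mm over their backs; the gripper's body (76 mm by 85 mm) begins 54 mm behind the grasp point. The pads swing forward as they close: fully open they stand 13 mm farther back than shut.
Start: joints at [-1.262, 0.3, 1.521, -0, 1.321, -0.067], TCP at [0.202, -0.512, 0.231] pointing down, gripper open.
Joint ranges: [-3.03, 3.03], [-0.79, 2.21], [0.23, 2.52], [-1.04, 4.18], [0, 3.07], [-2.55, 2.55]. Speed limits (rad/s): [2.22, 2.22, 2.57, 3.14, 3.14, 3.14].

## Interface

Orientations are given as a unit quaternion [w, x, y, z].
In Python, from bench import monitor, vision, order gives the robot as it stands.
- The arm moves only by the tool jog_arm, never from a script. Its argument "motion" is a list of rows, each a list of 5 numbers: the opening in per cent of the stroke, from 0 (shut) to 100 (fully open), then the shift along the world's x, y, z in mm, then the turn about the world's z in rad. A call has 1 to 12 rows; each row is the pose to reach, as a shift and turn from the pose commanded when the call began; what a row does not reach only later rows make up. A row lasts 1/10 s, in which the tool goes at most 50 mm and 8.59 degrees, less where a joint would pass 70% of its speed; a pose out of reach is approached as far as the arm can. A call with a gripper value outside its range is refused whole. The fingers move at their own pace and stop on an object; the grip force is fixed at half the most. Time passes only in rows, so rows that repeat a pose let the fingers close. It gives the time, the measured TCP pose, the force, the opening and the grip force at its end, in the units of the state.
- monitor.sense(): the state, without advancing time (a new reading comes with each control period).
- vision.get_image(name): name is "scene" or "side" or "wrist"; returns a dict with "pixels" (384x512x3 uint8, red, green, blue), "fx", "fy", "cx", "cy" (pixels), "eye" and "rotation" of the camera in the world; the wrist camera has in their place "mount" (4x4, takes a point from camera to tool coordinates, whose origin is the TCP and whose axes are the flange's). Camera axes: x right, y down, z forward; pixel columns grow to the right and rows downward; lengths in m; the calibration is good to about 2 mm. A picture is of the moment at which its call begins: read the wrist's pose just before it. There is no depth.
- order.close_job(): hands the job in; it is judged then, once.
Trained networks look in a picture, given as the dict that the camera call returned (one of the last four; its "shot" number tells which), for a name from the list of things; names that differ only in an ending like _2 or _b are one class to them, and where a whole thing is asked for, a point or a joint stands for the part that bears it (a point fixed in the world has none). Each returns a list of dicts, best first, with "score" (0 to 1); they miss things now and then, are a little off and sometimes report something else, mostly with a low value. They report only what shows in the picture. A call takes as long as a camera call. They do not tell look-alikes from the thing itself.
- vision.boxes_of(picture, name): "box" ([centre column, centre row, width, height] in pixels, round what is visible of it).
- vision.cut_out(picture, name): "mask" (384x512 bool, what is visible of it) and "box" ([centre column, centre row, width, height] in pixels, round what is visible of it).
- vision.pinpoint(picture, name): "location" ([column, row] in pixels: a listed point, or the origin of a listed thing).
The state is a dict: "t": time; "joint_positions": joint angles; "qd": joint speeds; "tau": joint torques, N m; "position": TCP position; "ee_rot": TCP orientation; "force": force on the tool from outside, world axes, zero at the start; "moment": the same for the moment, N m; "finger_gap": finger opening in m; "grasp_force": force on a finger pad.
Only numpy, scipy, OpenCV 4.12 (cv2) and the standard library are available. Lean on these libraries where they do the work, as an engineer would, in place of code of your own. Each camera call takes 0.05 s, during which the arm holds its last target. There are 200 camera calls.

## Task

Get the loaded rack tray ready to be carried: turn the cam lever from its raised (locked) end right round to its low point so that the pusher is free, push the pusher by its knob until all four racks stand closed up against the end stop, then turn the cam lever right back to the locked end so that the cam stands behind the pusher's roller. Push the knob and the lever with the outside of the fingers only: do not take either of them between the fingers, do not lift or tip a rack, and leave the things standing round the tray where they are.

Things in the scene. Friction and masses are not known exactly. Their poses are not given: they have to be found in the camera images.
- loading_tray: Open stainless rack tray, 388 x 183 mm, fixed to the bench, with an upright wire bail 140 mm high along its left (+y) side. Origin: middle of its underside, 1 mm above the bench. Its -x points to the front end with the end stop, on the robot's side; -y to the slotted side rail (20 mm high, y -92 to -62 mm). Rack channel: y -60 to +71 mm, floor 2 mm high.
- end_stop (a point): Middle of the top edge of the end stop's inner face. The end stop is an upright steel plate across the tray's front end, 35 mm high; its inner face, which the racks are pushed against, is at x = -186 mm in the tray's frame.
- loading_tray_pusher (a joint): Pusher slide, in m; grows forward (the tray's -x, to the end stop). An upright plate 48 mm high behind the racks, its front face at tray x = 0.156 - value, moved by a knob on the side rail; 1 to 3 N. Starts at 0.165 to 0.190. Cam up: the roller meets the cam at about 0.192 and it stops. Home, the four racks closed up against the end stop: 0.249 (0.247 to 0.249 once locked).
- pusher_knob (a point): Middle of the top of the pusher's knob: an upright grey-black cylinder, diameter 18 mm, top 47 mm above the bench, on a bar 22 to 30 mm high, above the side rail (20 mm high). It moves with the pusher; in the tray's frame it is at x = 0.162 - pusher value, y = -0.080.
- follower_roller (a point): Middle of the top of the pusher's white follower roller: upright, diameter 12 mm, 22 to 31 mm high (its screw head to 34 mm), on an arm beside the knob, on the outer side of the rail. In the tray's frame it has the knob's x and y = -104 mm. It moves with the pusher and runs past the cam.
- cam (a joint): Angle of cam and lever, in rad, about a vertical axis. 0: cam up, locked, lever at the stop by the red dot. 2.09: low point, lever at the stop by the green dot. Grows clockwise seen from above. Starts at 0 to 0.4. The roller passes only above about 1.85. Stays where it is left. It comes back to 0 only with the pusher home; its ramp drives a roller that is up to 5 mm short.
- cam_pivot (a point): Middle of the screw head on the cam's upright axis, 42 mm above the bench, at x = -58 mm, y = -130 mm in the tray's frame. The brass-coloured cam plate under it (23 to 31 mm high) is a lobe of 32 mm radius on a hub of 12 mm radius; the lever is a flat dark bar 12 mm wide, 31 to 37 mm high.
- cam_grip (a point): Middle of the top of the lever's grip: an upright black cylinder, diameter 16 mm, 36 to 63 mm above the bench, 60 mm from the cam's axis; 1 to 2 N turn it. Seen from the axis it lies, in the tray's frame, at -30 degrees (towards +x and -y) when joint cam is 0 and at -150 degrees (towards -x and -y) at the low point, passing through -y (away from the tray).
- low_mark (a point): The green dot that marks the lever's low end, on the bracket that carries the cam. The grey bracket is fixed to the outside of the side rail: top plate 21 mm high, x -110 to -6 mm, y -168 to -92 mm in the tray's frame, with two stop pins for the lever (36 mm high). A red dot marks the locked end.
- rack_orange: Grey five-place tube rack, 23 x 129 mm, 58 mm high, with five orange-capped tubes up to 112 mm, loose in the tray's channel, the first behind the end stop. Origin: middle of its underside; its x is its thin side, along the tray's x. Racks stand with gaps of about 4 to 25 mm at the start.
- rack_filled: Grey five-place tube rack, 23 x 129 mm, with five open tubes up to 107 mm, loose, second from the end stop. Origin as above.
- rack_cream: Cream empty five-place rack, 23 x 129 x 58 mm, loose, third from the end stop. Origin as above.
- rack_grey: Grey empty five-place rack, 23 x 129 x 58 mm, loose, fourth, next to the pusher. Origin as above.
- dropper_bottle: Bystander: white dropper bottle, diameter 40 mm, 108 mm high, standing beside the tray. Origin: middle of its underside.
- barcode_scanner: Bystander: dark blue cordless scanner, 64 x 172 x 36 mm, lying beside the cam. Origin: middle of its underside, its y along its length.
- green_rack: Bystander: green five-place rack with three open tubes, 24 x 129 x 107 mm. Origin: middle of its underside.
- cap_tray: Bystander: white box of orange caps, 125 x 160 x 72 mm. Origin: middle of its underside.
There are look-alikes about, which are no part of the job. What is shaped like the rack_grey but green is not meant.

How it is judged:
On the way, in this order (a step that is already met when the one before it is completed fails the run):
1. the cam is turned to its low point while the pusher is still parked (value of joint cam above 1.9 rad and value of joint loading_tray_pusher below 0.2 m), for 0.1 s.
2. with the cam low, the pusher has closed up the racks against the end stop (value of joint cam above 1.8 rad and value of joint loading_tray_pusher above 0.243 m), for 0.1 s.
At the end, for the whole second after the job is handed in: The cam lever is back within 0.12 rad of its locked stop, the pusher is forward past 0.2455 (fully home is 0.249), all four racks stand upright within 4 mm of being closed up against the end stop, and nothing moves (value of joint cam below 0.12 rad and value of joint loading_tray_pusher above 0.2455 m and x of rack_orange in the frame of loading_tray below -0.1704 m and x of rack_filled in the frame of loading_tray below -0.1472 m and x of rack_cream in the frame of loading_tray below -0.124 m and x of rack_grey in the frame of loading_tray below -0.1008 m and angle between each of rack_orange, rack_filled, rack_cream, rack_grey's own z axis and vertical below 0.1 rad and linear speed of each of rack_orange, rack_grey below 0.02 m/s); the robot touches nothing.
It fails at once if the pusher's knob is taken between the fingers (grasp point within 13 mm of the top of the knob) (distance between the grasp point and pusher_knob below 0.013 m).
It fails at once if the lever's grip is taken between the fingers (grasp point within 13 mm of the top of the grip) (distance between the grasp point and cam_grip below 0.013 m).
It fails at once if a rack is lifted more than 15 mm or tipped (height (world z) of any of rack_orange, rack_filled, rack_cream, rack_grey above 0.018 m or angle between any of rack_orange, rack_filled, rack_cream, rack_grey's own z axis and vertical above 0.4 rad).
It fails at once if a bystander is moved more than 20 mm (distance of any of dropper_bottle, barcode_scanner, green_rack, cap_tray from where it was at the start of the episode above 0.02 m).
It also fails if it takes over 64 s, if anything falls off the work surface, if the arm or the gripper's body presses on something with over 40 N, if the wrist force passes 120 N, or if a joint passes its speed limit or range.

## Working session

There is one attempt and no reset: what is moved stays moved. The work goes in short steps, Python scripts to look and compute and a tool call to move; the robot and the scene stay as the last step left them, time stands still between calls to the robot, and variables do not carry over. Pictures are saved under pics/ and viewed, at most 10 in all, crops included, and the job is handed in when it is done.

Besides the shell and the picture viewer there is one more tool, called after "Call:" as name(argument=value, ...), one argument or row to a line, values as JSON. jog_arm: Moves the arm, as the interface text tells. Its arguments: {"type":"object","properties":{"motion":{"type":"array","items":{"type":"array","items":{"type":"number"}}}},"required":["motion"]}

```bash
mkdir -p pics; cat > h.py <<'E'
import numpy as np, cv2
from bench import monitor, vision, order
from scipy.spatial.transform import Rotation as R
def cam(im, st=None):
    K=np.array([[im['fx'],0,im['cx']],[0,im['fy'],im['cy']],[0,0,1.]])
    if 'mount' in im:
        q=np.array(st['ee_rot']); T=np.eye(4); T[:3,:3]=R.from_quat(q[[1,2,3,0]]).as_matrix(); T[:3,3]=st['position']
        M=T@np.array(im['mount']); return K,M[:3,:3],M[:3,3]
    return K,np.array(im['rotation']).reshape(3,3),np.array(im['eye'])
def onz(im,uv,z,st=None):
    K,Rm,e=cam(im,st); d=Rm@np.linalg.inv(K)@np.array([uv[0],uv[1],1.]); return e+d*(z-e[2])/d[2]
def proj(im,p,st=None):
    K,Rm,e=cam(im,st); c=K@(Rm.T@(np.array(p)-e)); return c[:2]/c[2]
def save(im,f): cv2.imwrite('pics/'+f,cv2.cvtColor(np.array(im['pixels']),cv2.COLOR_RGB2BGR))
E
python3 - <<'E'
from h import *
st=monitor.sense(); print(st)
Z=dict(end_stop=.036,pusher_knob=.047,follower_roller=.034,cam_pivot=.042,cam_grip=.063,low_mark=.021,loading_tray=.001,dropper_bottle=0,barcode_scanner=0,green_rack=0,cap_tray=0,rack_orange=.003,rack_grey=.003)
P=[]
for n in ['scene','side']:
    im=vision.get_image(n); save(im,n+'0.png'); P.append(im['pixels']); print(n,im.get('eye'))
    for k,z in Z.items():
        for d in vision.pinpoint(im,k)[:2]:
            print(k,round(d['score'],2),np.round(d['location'],1),np.round(onz(im,d['location'],z),3))
E
```

```text
{'t': 0.0, 'joint_positions': array([-1.26160966e+00,  3.00437760e-01,  1.52160161e+00, -6.75226328e-06,
        1.32072646e+00, -6.65979354e-02]), 'qd': array([ 0.00069785,  0.00212406,  0.00014048,  0.00067504,  0.00037965,
       -0.00092083]), 'tau': array([-1.20567849e-03, -5.43500948e+01, -3.61792874e+01, -8.65241259e-05,
        3.98041957e-03,  1.40828055e-05]), 'position': array([ 0.20177249, -0.5113852 ,  0.23073093]), 'ee_rot': array([-5.81886101e-04,  9.82399786e-01,  1.86789497e-01, -7.42225182e-05]), 'force': array([-0.98210895, -0.35774477,  0.3202879 ]), 'moment': array([-0.0005979 ,  0.03922849,  0.00452732]), 'grasp_force': 0.0, 'finger_gap': 0.08519966608893133}
scene [ 0.0261364  -0.99458254  0.56244663]Traceback (most recent call last):
  File "<stdin>", line 9, in <module>
  File "h.py", line 11, in onz
    K,Rm,e=cam(im,st); d=Rm@np.linalg.inv(K)@np.array([uv[0],uv[1],1.]); return e+d*(z-e[2])/d[2]
           ~~~^^^^^^^
  File "h.py", line 9, in cam
    return K,np.array(im['rotation']).reshape(3,3),np.array(im['eye'])
             ~~~~~~~~~~~~~~~~~~~~~~~~~~~~~~~~^^^^^
ValueError: cannot reshape array of size 4 into shape (3,3)
```

```bash
sed -i "s/return K,np.array(im\['rotation'\]).reshape(3,3)/return K,R.from_quat(np.array(im['rotation'])[[1,2,3,0]]).as_matrix()/" h.py
python3 - <<'E'
from h import *
Z=dict(end_stop=.036,pusher_knob=.047,follower_roller=.034,cam_pivot=.042,cam_grip=.063,low_mark=.021,loading_tray=.001,dropper_bottle=0,barcode_scanner=0,green_rack=0,cap_tray=0,rack_orange=.003,rack_grey=.003)
for n in ['scene','side']:
    im=vision.get_image(n); save(im,n+'0.png'); print(n,im.get('eye'))
    for k,z in Z.items():
        for d in vision.pinpoint(im,k)[:2]:
            print(k,round(d['score'],2),np.round(d['location'],1),np.round(onz(im,d['location'],z),3))
a=[cv2.imread('pics/%s0.png'%n) for n in ('scene','side')]
cv2.imwrite('pics/both.png',cv2.resize(np.vstack(a),(0,0),fx=.78,fy=.78))
E
```

```text
scene [ 0.0261364  -0.99458254  0.56244663]
end_stop 0.73 [135.6 203.4] [ 0.394 -0.004  0.036]
pusher_knob 0.88 [217.9 192.7] [ 0.568 -0.091  0.047]
pusher_knob 0.45 [215.5 203.3] [ 0.534 -0.134  0.047]
follower_roller 0.56 [226.3 195.5] [ 0.59  -0.093  0.034]
cam_pivot 0.55 [221.  203.3] [ 0.549 -0.134  0.042]
cam_grip 0.53 [244.5 194.1] [ 0.597 -0.162  0.063]
low_mark 0.9 [215.3 221.1] [ 0.513 -0.165  0.021]
low_mark 0.4 [148.6 218. ] [ 0.398 -0.062  0.021]
loading_tray 0.91 [202.2 193.1] [0.582 0.012 0.001]
loading_tray 0.33 [276.  217.3] [ 0.656 -0.205  0.001]
dropper_bottle 0.7 [276.2 217. ] [ 0.659 -0.202  0.   ]
cap_tray 0.57 [275.5 303.7] [ 0.461 -0.452  0.   ]
rack_orange 0.46 [147.8 216.9] [ 0.411 -0.025  0.003]
rack_grey 0.64 [206.4 264.7] [ 0.422 -0.278  0.003]
rack_grey 0.58 [183.5 203.3] [ 0.513 -0.013  0.003]
side [0.60007709 0.74334006 0.6031973 ]
pusher_knob 0.96 [270.5 214.7] [ 0.57  -0.073  0.047]
follower_roller 0.64 [267.2 215. ] [ 0.579 -0.09   0.034]
cam_pivot 0.46 [278.8 202.2] [ 0.545 -0.145  0.042]
cam_grip 0.7 [259.4 193.3] [ 0.602 -0.158  0.063]
low_mark 0.6 [284.8 205.8] [ 0.525 -0.159  0.021]
loading_tray 0.78 [272.  243.9] [ 0.565 -0.004  0.001]
dropper_bottle 0.92 [239.  203.7] [ 0.664 -0.198  0.   ]
dropper_bottle 0.41 [289.7 206.1] [ 0.508 -0.191  0.   ]
barcode_scanner 0.84 [266.2 191.3] [ 0.58  -0.277  0.   ]
green_rack 0.89 [230.5 179.4] [ 0.704 -0.353  0.   ]
cap_tray 0.79 [299.5 167.9] [ 0.456 -0.453  0.   ]
cap_tray 0.18 [290.2 246.9] [0.518 0.006 0.   ]
rack_orange 0.96 [331.6 243.6] [ 0.408 -0.008  0.003]
rack_orange 0.4 [288.1 204.7] [ 0.513 -0.194  0.003]
rack_grey 0.89 [294.8 243.5] [ 0.505 -0.005  0.003]
rack_grey 0.66 [314.9 190.1] [ 0.419 -0.287  0.003]
```

View pics/scene0.png

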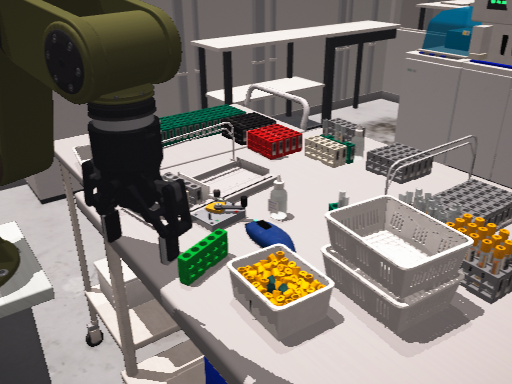

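View pics/side0.png

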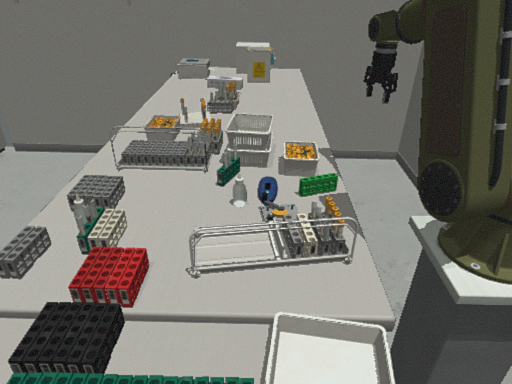

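The scene view shows the tray around (200,195), with the cam lever near (225,205) and the dropper bottle at (277,205). In the side view the racks are at about (315,230) and the cam is at about (280,205). Both views are too coarse to work from, so I'll go closer with the wrist camera.

```bash
python3 - <<'E'
from h import *
im=vision.get_image('wrist'); print(np.round(im['mount'],3),im['fx'],im['cx'],im['cy'])
E
```

```text
[[-0.    -0.961 -0.276  0.072]
 [ 1.    -0.    -0.     0.001]
 [ 0.    -0.276  0.961 -0.143]
 [ 0.     0.     0.     1.   ]] 310.8244509687524 258.15038131815595 193.1325767437175
```

Call:
jog_arm(
  motion=[
    [0,0,0,40,0],
    [0,30,40,80,0],
    [0,60,80,110,0],
    [0,100,125,120,0],
    [0,130,165,120,0],
    [0,160,205,120,0],
    [0,190,240,120,0],
    [0,220,280,120,0],
    [0,240,310,120,0],
    [0,240,310,120,0],
    [0,240,310,120,0],
  ],
)

```text
t: 2.65
position: [0.4426, -0.2003, 0.3512]
ee_rot: [-0.0, 0.982, 0.188, -0.0]
force: [0.6, -0.4, -0.4]
finger_gap: -0.0001
grasp_force: 0.0
```

```bash
cat > look.py <<'E'
from h import *
import sys
Z=dict(end_stop=.036,pusher_knob=.047,follower_roller=.034,cam_pivot=.042,cam_grip=.063,low_mark=.021,loading_tray=.001,dropper_bottle=0,barcode_scanner=0,green_rack=0,cap_tray=0,rack_orange=.003,rack_filled=.003,rack_cream=.003,rack_grey=.003)
st=monitor.sense(); im=vision.get_image('wrist'); save(im,sys.argv[1])
for k,z in Z.items():
    for d in vision.pinpoint(im,k)[:2]:
        print(k,round(d['score'],2),np.round(d['location'],1),np.round(onz(im,d['location'],z,st),4))
E
python3 look.py w1.png
```

```text
end_stop 0.59 [130.5 136.2] [ 0.3988 -0.018   0.036 ]
pusher_knob 0.73 [202.8  23.7] [ 0.5759 -0.0707  0.047 ]
follower_roller 0.78 [225.  32.] [ 0.5793 -0.0986  0.034 ]
follower_roller 0.69 [275.9  39.7] [ 0.5959 -0.1657  0.034 ]
cam_pivot 0.71 [236.2  70.9] [ 0.5387 -0.1305  0.042 ]
cam_grip 0.62 [275.7  38.6] [ 0.5915 -0.1655  0.063 ]
low_mark 0.77 [253.3  95.9] [ 0.5174 -0.1635  0.021 ]
loading_tray 0.8 [155.1   4.4] [0.581  0.0102 0.001 ]
loading_tray 0.24 [125.5 137.6] [0.3853 0.0007 0.001 ]
dropper_bottle 0.69 [314.8   2.6] [ 0.6664 -0.1977 -0.    ]
barcode_scanner 0.66 [338.   83.8] [ 0.5809 -0.275   0.    ]
barcode_scanner 0.15 [406.9 198.9] [ 0.4599 -0.4603  0.    ]
cap_tray 0.8 [404.8 199.2] [ 0.4581 -0.4573  0.    ]
rack_orange 0.56 [138.3 121.8] [ 0.4166 -0.0121  0.003 ]
rack_orange 0.54 [277.4  39. ] [ 0.6033 -0.1668  0.003 ]
rack_filled 0.97 [142.4 100.5] [ 0.4494 -0.0094  0.003 ]
rack_cream 0.94 [142.8  75.8] [ 4.836e-01 -3.000e-04  3.000e-03]
rack_cream 0.44 [338.5  83.1] [ 0.5817 -0.2747  0.003 ]
rack_grey 0.9 [297.1 183.6] [ 0.417  -0.2794  0.003 ]
rack_grey 0.86 [150.6  52.1] [ 0.5191 -0.002   0.003 ]
```

View pics/w1.png

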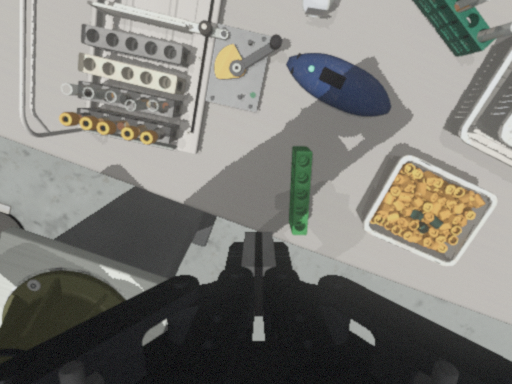

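The wrist view shows the cam pivot at (236,68), the lever grip at (276,40), the knob at (206,28) and the roller at (225,33). The scanner's nose, at (287,62), is close to the lever's sweep. I'll move closer with the tool turned parallel to the tray.

Call:
jog_arm(
  motion=[
    [0,30,10,-20,-0.09],
    [0,60,20,-40,-0.18],
    [0,90,30,-60,-0.27],
    [0,100,30,-80,-0.27],
    [0,100,30,-90,-0.27],
    [0,100,30,-90,-0.27],
  ],
)

```text
t: 4.05
position: [0.5412, -0.1715, 0.2601]
ee_rot: [-0.0, 0.999, 0.053, -0.001]
force: [0.1, 0.1, 0.3]
finger_gap: 0.0001
grasp_force: 0.0
```

```bash
python3 look.py w2.png; python3 -c "
import cv2;a=cv2.imread('pics/w2.png')[:260];cv2.imwrite('pics/w2c.png',cv2.resize(a,(0,0),fx=1.5,fy=1.5))"
```

```text
pusher_knob 0.91 [173.2 128.9] [ 0.5753 -0.0715  0.047 ]
follower_roller 0.62 [200.2 126.2] [ 0.5804 -0.0993  0.034 ]
cam_pivot 0.55 [224.7 165. ] [ 0.5393 -0.1319  0.042 ]
cam_pivot 0.5 [174.8 129.4] [ 0.5744 -0.0721  0.042 ]
cam_grip 0.72 [258.4 123.2] [ 0.5927 -0.1662  0.063 ]
low_mark 0.57 [247.7 179.5] [ 0.5195 -0.1603  0.021 ]
loading_tray 0.56 [113.8 114.8] [0.58   0.0151 0.001 ]
dropper_bottle 0.71 [123.6 165.2] [0.5163 0.0042 0.    ]
dropper_bottle 0.59 [290.4  60. ] [ 0.6667 -0.1969  0.    ]
barcode_scanner 0.59 [343.4 139.2] [ 0.5804 -0.2773  0.    ]
green_rack 0.71 [434.3  29.5] [ 0.7173 -0.36    0.    ]
cap_tray 0.74 [454.7 240.1] [ 0.4578 -0.4591  0.    ]
rack_orange 0.74 [344.9 140.9] [ 0.5787 -0.2788  0.003 ]
rack_orange 0.73 [135.7 239.2] [ 0.4129 -0.0124  0.003 ]
rack_filled 0.58 [131.8 216.5] [ 0.4464 -0.0072  0.003 ]
rack_cream 0.18 [223.1 162.8] [ 0.534  -0.1261  0.003 ]
rack_grey 0.69 [115.7 111.6] [0.5843 0.0118 0.003 ]
rack_grey 0.62 [324.8 255.8] [ 0.4156 -0.28    0.003 ]
```

View pics/w2c.png

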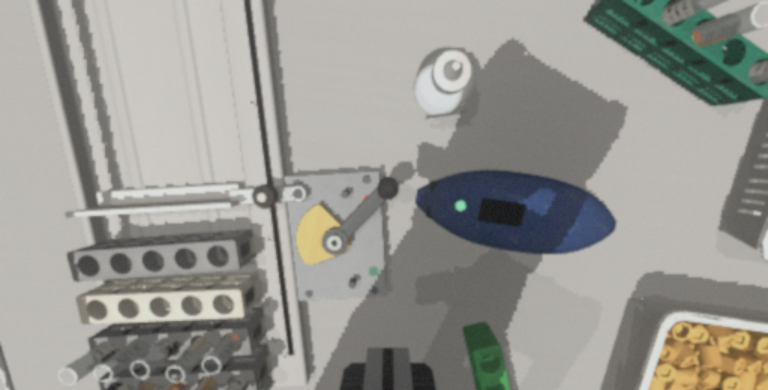

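The closer view (1.5x) shows the knob at (264,196), the roller at (298,192), the pivot at (335,242), the grip at (388,187) and the scanner nose at (417,195). Next I'll fit the tray pose, the pusher value and the cam angle.

```bash
cat > fit.py <<'E'
from h import *
from scipy.optimize import least_squares
obs=[((-.058,-.13),(.5388,-.1308)),('k',(.5752,-.0715)),('r',(.5800,-.0992)),('g',(.5922,-.1660)),((-.186,.0055),(.3988,-.018))]
im_st=monitor.sense(); im=vision.get_image('wrist')
for n,uv,z in [('pivot',(223.3,161.5),.042),('knob',(176,131),.047),('roller',(199,128),.034),('grip',(258.5,124.7),.063),('nose',(278,130),.02)]:
    p=onz(im,uv,z,im_st); print(n,np.round(p,4)); 
    if n!='nose': obs.append(({'pivot':(-.058,-.13),'knob':'k','roller':'r','grip':'g'}[n],p[:2]))
def pt(k,v):
    x,y,a,q,th=v
    t={'k':(.162-q,-.08),'r':(.162-q,-.104),'g':(-.058+.06*np.cos(-np.pi/6-th),-.13+.06*np.sin(-np.pi/6-th))}.get(k,k) if isinstance(k,str) else k
    return np.array([x+np.cos(a)*t[0]-np.sin(a)*t[1],y+np.sin(a)*t[0]+np.cos(a)*t[1]])
f=lambda v:np.concatenate([(pt(k,v)-np.array(o))/.002 for k,o in obs])
s=least_squares(f,[.58,0,.1,.175,.1],loss='soft_l1'); print(np.round(s.x,4)); print(np.round(s.fun.reshape(-1,2)*2,1))
E
python3 fit.py
```

```text
pivot [ 0.5443 -0.13    0.042 ]
knob [ 0.5744 -0.0747  0.047 ]
roller [ 0.5793 -0.0981  0.034 ]
grip [ 0.5922 -0.1667  0.063 ]
nose [ 0.5857 -0.1912  0.02  ]
[0.5805 0.0072 0.1607 0.1802 0.2786]
[[ 5.2  0.4]
 [ 0.2 -3.1]
 [-0.8  0.9]
 [-0.1 -0.3]
 [-2.8  0.9]
 [-0.2 -0.3]
 [ 0.9  0.1]
 [-0.1 -0.2]
 [-0.1  0.4]]
```

```bash
python3 - <<'E'
from h import *
st=monitor.sense(); im=vision.get_image('wrist')
a=onz(im,(166,5),.02,st);b=onz(im,(192.5,232),.02,st);print(a,b,np.arctan2(*(a-b)[[1,0]]))
x,y,yaw=.5805,.0072,.1607
c,s=np.cos(yaw),np.sin(yaw);W=lambda t:np.array([x+c*t[0]-s*t[1],y+s*t[0]+c*t[1]])
for th in (0,.28,2.09):
    for n,(r,d) in dict(grip=(.06,0),ccw=(.06,30),cw=(.06,-30)).items():
        A=np.radians(-30+d)-th; print(th,n,np.round(W((-.058+r*np.cos(A),-.13+r*np.sin(A))),4))
print(W((-.018,-.08)),W((-.087,-.08)),W((-.058,-.13)))
E
```

```text
[ 0.7065481  -0.05260513  0.02      ] [ 0.44083421 -0.09422275  0.02      ] 0.15536344825241108
0 grip [ 0.6001 -0.1517]
0 ccw [ 0.6033 -0.1208]
0 cw [ 0.582  -0.1769]
0.28 grip [ 0.5921 -0.1664]
0.28 ccw [ 0.6036 -0.1375]
0.28 cw [ 0.5677 -0.1856]
2.09 grip [ 0.4977 -0.1685]
2.09 ccw [ 0.523  -0.1866]
2.09 cw [ 0.4849 -0.1403]
[ 0.57553266 -0.07464941] [ 0.50742169 -0.08569004] [ 0.5440485  -0.13040555]
```

```bash
cat > path.py <<'E'
import numpy as np
yaw=.158; P=np.array([544.,-130.4])
def fc(th,sg,r=60):   # finger centre (mm, world); sg=+1 pushes clockwise (th grows)
    f=-np.pi/6-th+yaw; t=sg*np.array([np.sin(f),-np.cos(f)])
    g=P+r*np.array([np.cos(f),np.sin(f)])
    c,s=np.cos(yaw),np.sin(yaw); tl=np.array([c*t[0]+s*t[1],-s*t[0]+c*t[1]])
    d=0
    for d in np.arange(50,5,-.25):
        q=np.abs(-tl*d); e=np.maximum(q-np.array([11,14.5]),0)
        if np.hypot(*e)<=8: break
    return g-t*d,d
if __name__=='__main__':
    for th in np.arange(.2,2.15,.15): 
        c,d=fc(th,1); print(round(th,2),np.round(c-[541.2,-171.5],0),d)
    print('back')
    for th in np.arange(2.09,-.1,-.15): 
        c,d=fc(th,-1); print(round(th,2),np.round(c,0),d)
E
python3 path.py
```

```text
0.2 [67. 31.] 26.0
0.35 [64. 20.] 24.5
0.5 [58. 10.] 22.0
0.65 [52.  1.] 20.5
0.8 [44. -6.] 19.5
0.95 [ 36. -12.] 19.0
1.1 [ 28. -17.] 19.0
1.25 [ 19. -20.] 19.25
1.4 [ 11. -22.] 20.0
1.55 [  3. -23.] 21.5
1.7 [ -5. -23.] 23.75
1.85 [-13. -22.] 25.75
2.0 [-22. -19.] 26.0
back
2.09 [ 481. -148.] 25.75
1.94 [ 484. -157.] 26.0
1.79 [ 490. -167.] 25.0
1.64 [ 498. -175.] 22.75
1.49 [ 507. -182.] 21.0
1.34 [ 516. -187.] 19.75
1.19 [ 526. -191.] 19.0
1.04 [ 535. -193.] 19.0
0.89 [ 545. -193.] 19.0
0.74 [ 553. -193.] 19.75
0.59 [ 561. -192.] 21.0
0.44 [ 569. -190.] 23.0
0.29 [ 576. -187.] 25.25
0.14 [ 584. -182.] 26.0
-0.01 [ 591. -175.] 25.5
```

Call:
jog_arm(
  motion=[
    [0,35,20,0,0.05],
    [0,65,34,-20,0.05],
    [0,65,34,-60,0.05],
    [0,65,34,-100,0.05],
    [0,65,34,-140,0.05],
    [0,65,34,-180,0.05],
    [0,65,34,-205,0.05],
    [0,65,34,-212,0.05],
    [0,65,34,-212,0.05],
  ],
)

```text
t: 5.85
position: [0.6067, -0.1376, 0.049]
ee_rot: [-0.0, 0.997, 0.078, -0.0]
force: [0.0, -0.2, 0.7]
finger_gap: 0.0001
grasp_force: 0.0
```

Call:
jog_arm(
  motion=[
    [0,0,-5,0,0],
    [0,-1,-10,0,0],
    [0,-1,-14,0,0],
    [0,-4,-19,0,0],
    [0,-7,-24,0,0],
    [0,-10,-29,0,0],
    [0,-13,-33,0,0],
    [0,-17,-37,0,0],
    [0,-21,-40,0,0],
    [0,-25,-43,0,0],
    [0,-29,-46,0,0],
    [0,-37,-51,0,0],
  ],
)

```text
t: 7.05
position: [0.5696, -0.1887, 0.0493]
ee_rot: [0.0, 0.997, 0.078, 0.0]
force: [1.7, 0.7, 0.5]
finger_gap: -0.0
grasp_force: 0.7
```

```bash
python3 - <<'E'
from h import *
st=monitor.sense(); print(st['force'],st['position'])
im=vision.get_image('wrist'); save(im,'w3.png')
for n in ('cam_grip','cam_pivot','barcode_scanner','pusher_knob'):
    for d in vision.pinpoint(im,n)[:2]: print(n,d['score'],np.round(d['location']),np.round(onz(im,d['location'],{'cam_grip':.063,'cam_pivot':.042,'pusher_knob':.047}.get(n,0),st),4))
E
```

```text
[1.70008163 0.74167436 0.54226082] [ 0.56964563 -0.18867908  0.04930612]
cam_pivot 0.67 [141. 278.] [ 0.5405 -0.1287  0.042 ]
barcode_scanner 0.88 [391. 223.] [ 0.5793 -0.2766  0.    ]
pusher_knob 0.94 [ 28. 209.] [ 0.5737 -0.0728  0.047 ]
```

View pics/w3.png

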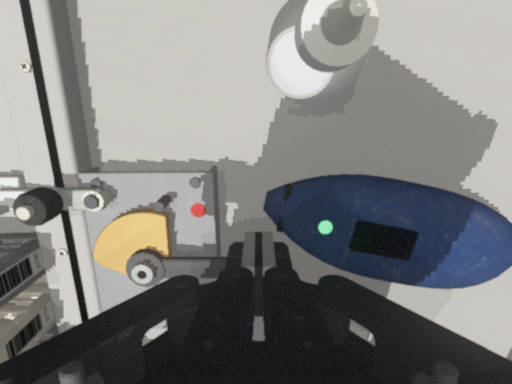

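The lever is following: it points to -y, the contact force is about 2 N and the scanner hasn't moved. I'll continue the sweep.

Call:
jog_arm(
  motion=[
    [0,-5,-2,0,0],
    [0,-9,-3,0,0],
    [0,-13,-4,0,0],
    [0,-17,-5,0,0],
    [0,-21,-6,0,0],
    [0,-25,-6,0,0],
    [0,-29,-6,0,0],
    [0,-33,-6,0,0],
    [0,-37,-6,0,0],
    [0,-41,-5,0,0],
    [0,-46,-4,0,0],
    [0,-50,-2,0,0],
  ],
)

```text
t: 8.5
position: [0.5194, -0.1905, 0.0493]
ee_rot: [0.0, 0.997, 0.078, 0.0]
force: [1.1, 0.7, -0.1]
finger_gap: 0.0001
grasp_force: 0.8
```

Call:
jog_arm(
  motion=[
    [0,-3,1,0,0],
    [0,-5,2,0,0],
    [0,-7,4,0,0],
    [0,-7,4,0,0],
  ],
)

```text
t: 8.9
position: [0.5126, -0.1865, 0.0493]
ee_rot: [-0.0, 0.997, 0.078, -0.0]
force: [-0.3, -1.0, 0.3]
finger_gap: -0.0003
grasp_force: 0.2
```

Call:
jog_arm(
  motion=[
    [0,8,-8,0,0],
    [0,10,-10,40,0],
    [0,20,0,90,0],
    [0,30,20,130,0],
    [0,40,40,170,0],
    [0,40,40,180,0],
    [0,40,40,180,0],
  ],
)

```text
t: 9.6
position: [0.5533, -0.1465, 0.2305]
ee_rot: [0.001, 0.997, 0.078, 0.001]
force: [0.1, -0.7, -1.1]
finger_gap: -0.0003
grasp_force: 0.0
```

```bash
cat > chk.py <<'E'
from h import *
import sys
from path import P
st=monitor.sense(); im=vision.get_image('wrist'); save(im,sys.argv[1]); print(np.round(st['position'],4))
for n,z in dict(cam_grip=.063,cam_pivot=.042,pusher_knob=.047,follower_roller=.034,rack_grey=.003,rack_cream=.003,rack_filled=.003,rack_orange=.003).items():
    for d in vision.pinpoint(im,n)[:2]:
        p=onz(im,d['location'],z,st)*1000; s=''
        if n=='cam_grip': s='th=%.2f'%(-np.pi/6+.158-np.arctan2(p[1]-P[1],p[0]-P[0]))
        v=np.array([p[0]-580.5,p[1]-7.2]); c,k=np.cos(.158),np.sin(.158)
        print(n,round(d['score'],2),np.round(d['location']),'tray',np.round([c*v[0]+k*v[1],-k*v[0]+c*v[1]],1),s)
E
python3 chk.py w4.png
```

```text
[ 0.5533 -0.1465  0.2305]
cam_grip 0.76 [274. 228.] tray [-107.1 -165. ] th=2.00
cam_pivot 0.56 [239. 183.] tray [ -62.  -127.1] 
pusher_knob 0.68 [193. 144.] tray [-18.6 -79.9] 
rack_grey 0.94 [135. 176.] tray [-62.7   2.6] 
rack_grey 0.7 [339. 281.] tray [-208.2 -257.3] 
rack_cream 0.65 [134. 202.] tray [-95.5   7.1] 
rack_filled 0.9 [137. 229.] tray [-132.3    8.1] 
rack_orange 0.71 [139. 254.] tray [-167.8    8.4]
```

View pics/w4.png

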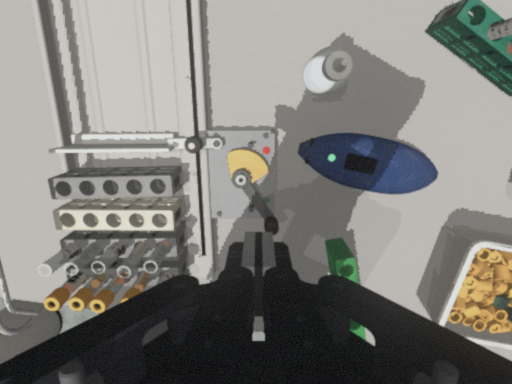

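```bash
python3 - <<'E'
from h import *
st=monitor.sense(); im=vision.get_image('wrist')
c=np.array(im['pixels'])[150:250,170:300]; save({'pixels':cv2.resize(c,(0,0),fx=5,fy=5)},'w4c.png')
P=np.array([.544,-.1304]); yaw=.158
for th in (1.8,1.9,2.0,2.09):
    f=-np.pi/6-th+yaw; print(th,proj(im,[*(P+.06*np.array([np.cos(f),np.sin(f)])),.063],st))
print(proj(im,[*P,.042],st))
E
```

```text
1.8 [282.9417211  220.43271663]
1.9 [278.81477359 224.10801434]
2.0 [274.35235393 227.36543359]
2.09 [270.08427789 229.91931295]
[242.00721864 178.31382214]
```

View pics/w4c.png

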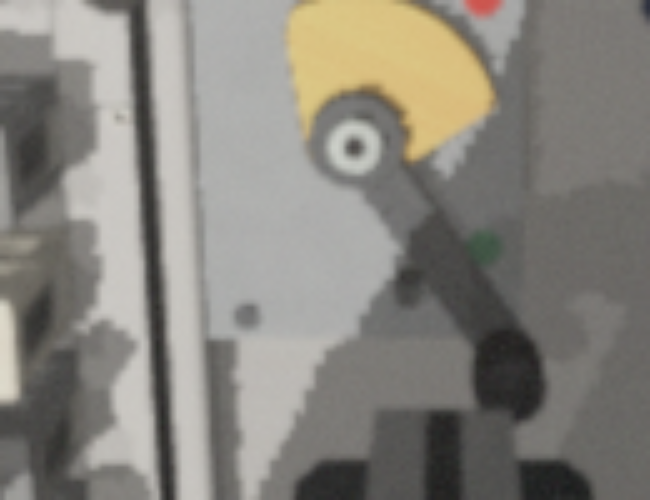

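The crop shows the lever resting against the low stop pin at (408,285), next to the green dot, with the cam low at about 2.05 rad. The knob is still parked at about 0.180. Now I'll go behind the knob.

Call:
jog_arm(
  motion=[
    [0,25,37,0,0],
    [0,50,74,0,0],
    [0,50,74,-40,0],
    [0,50,74,-80,0],
    [0,50,74,-120,0],
    [0,50,74,-160,0],
    [0,50,74,-185,0],
    [0,50,74,-193,0],
    [0,50,74,-193,0],
  ],
)

```text
t: 11.0
position: [0.6026, -0.0726, 0.0358]
ee_rot: [-0.0, 0.997, 0.078, -0.001]
force: [0.8, -0.8, 1.2]
finger_gap: 0.0
grasp_force: 0.0
```

Call:
jog_arm(
  motion=[
    [0,-6,-1,0,0],
    [0,-12,-2,0,0],
    [0,-17,-3,0,0],
    [0,-22,-4,0,0],
    [0,-27,-4,0,0],
    [0,-32,-5,0,0],
    [0,-37,-6,0,0],
    [0,-42,-7,0,0],
    [0,-46,-7,0,0],
    [0,-50,-8,0,0],
  ],
)

```text
t: 12.0
position: [0.5525, -0.0806, 0.0363]
ee_rot: [-0.0, 0.997, 0.078, 0.0]
force: [1.3, 0.8, 0.6]
finger_gap: 0.0001
grasp_force: 0.7
```

Call:
jog_arm(
  motion=[
    [0,-4,-1,0,0],
    [0,-8,-1,0,0],
    [0,-12,-2,0,0],
    [0,-15,-2,0,0],
    [0,-18,-3,0,0],
    [0,-20,-3,0,0],
    [0,-22,-4,0,0],
  ],
)

```text
t: 12.7
position: [0.5308, -0.0845, 0.0363]
ee_rot: [-0.0, 0.997, 0.078, 0.0]
force: [2.5, 2.6, 0.2]
finger_gap: 0.0001
grasp_force: 1.3
```

Call:
jog_arm(
  motion=[
    [0,-1,0,0,0],
    [0,-2,0,0,0],
    [0,-3,0,0,0],
    [0,-3,0,0,0],
  ],
)

```text
t: 13.1
position: [0.5278, -0.0847, 0.0363]
ee_rot: [0.0, 0.997, 0.078, 0.0]
force: [1.7, -0.9, 0.6]
finger_gap: 0.0001
grasp_force: 0.7
```

Call:
jog_arm(
  motion=[
    [0,-1,0,0,0],
    [0,-2,0,0,0],
    [0,-2,0,0,0],
  ],
)

```text
t: 13.4
position: [0.5257, -0.0846, 0.0362]
ee_rot: [-0.0, 0.997, 0.078, -0.0]
force: [1.2, -0.8, 0.3]
finger_gap: -0.0002
grasp_force: 0.7
```

Call:
jog_arm(
  motion=[
    [0,-1,0,0,0],
    [0,-2,0,0,0],
    [0,-2,0,0,0],
  ],
)

```text
t: 13.7
position: [0.5241, -0.0846, 0.0364]
ee_rot: [0.0, 0.997, 0.078, 0.0]
force: [5.4, -1.2, -1.5]
finger_gap: -0.0002
grasp_force: 2.3
```

```bash
python3 chk.py w5.png
```

```text
[ 0.5241 -0.0846  0.0364]
cam_pivot 0.82 [355. 236.] tray [ -59.1 -128.6] 
follower_roller 0.78 [298. 278.] tray [ -86.7 -102.9]
```

Call:
jog_arm(
  motion=[
    [0,-1,0,0,0],
    [0,-1,0,0,0],
    [0,-1,0,0,0],
  ],
)

```text
t: 14.45
position: [0.5239, -0.0846, 0.0365]
ee_rot: [0.0, 0.997, 0.078, 0.001]
force: [11.5, -1.0, -4.8]
finger_gap: 0.0002
grasp_force: 5.4
```

The stop is reached: the force rose to 11 N without further motion. Next I'll retreat and go to the other side of the grip.

Call:
jog_arm(
  motion=[
    [0,8,1,0,0],
    [0,8,1,35,0],
    [0,0,-10,75,0],
    [0,-22,-30,90,0],
    [0,-46,-56,90,0],
    [0,-48,-56,60,0],
    [0,-48,-56,30,0],
    [0,-48,-56,13,0],
    [0,-48,-56,13,0],
  ],
)

```text
t: 15.35
position: [0.4735, -0.1401, 0.0472]
ee_rot: [-0.001, 0.997, 0.078, -0.002]
force: [-0.1, 0.3, 0.6]
finger_gap: 0.0001
grasp_force: 0.0
```

```bash
python3 chk.py w6.png
```

```text
[ 0.4735 -0.1401  0.0472]
cam_pivot 0.97 [257. 110.] tray [ -59.6 -128.5] 
pusher_knob 0.85 [154. 171.] tray [-86.9 -79.8] 
follower_roller 0.94 [207. 165.] tray [ -86.9 -102.7] 
rack_grey 0.85 [ 43. 188.] tray [-107.3    5.9] 
rack_grey 0.73 [437. 324.] tray [-208.3 -256.4]
```

View pics/w6.png

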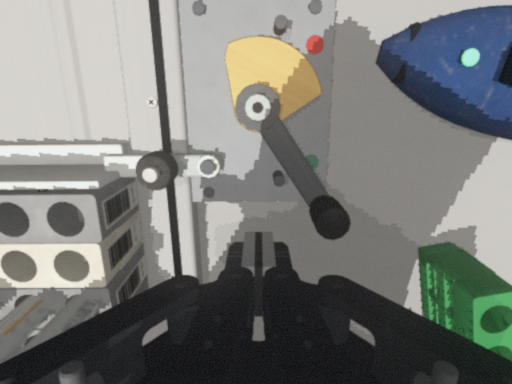

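The picture shows the knob at (157,170), which is tray x -87 mm and so pusher 0.249. The racks are closed up, and the lever grip at (330,212) is free to be pushed back. I'll sweep it back.

Call:
jog_arm(
  motion=[
    [0,4,-4,0,0],
    [0,7,-8,0,0],
    [0,8,-13,0,0],
    [0,10,-17,0,0],
    [0,13,-22,0,0],
    [0,16,-27,0,0],
    [0,20,-31,0,0],
    [0,24,-35,0,0],
    [0,28,-39,0,0],
    [0,33,-42,0,0],
    [0,37,-45,0,0],
    [0,42,-47,0,0],
  ],
)

```text
t: 17.0
position: [0.5172, -0.1879, 0.0493]
ee_rot: [0.0, 0.997, 0.078, -0.0]
force: [-1.1, 0.7, -0.3]
finger_gap: 0.0003
grasp_force: 0.5
```

Call:
jog_arm(
  motion=[
    [0,5,-2,0,0],
    [0,10,-4,0,0],
    [0,14,-5,0,0],
    [0,19,-6,0,0],
    [0,24,-6,0,0],
    [0,29,-6,0,0],
    [0,33,-6,0,0],
    [0,37,-6,0,0],
    [0,41,-5,0,0],
    [0,45,-5,0,0],
  ],
)

```text
t: 18.0
position: [0.5622, -0.1926, 0.0493]
ee_rot: [0.0, 0.997, 0.078, 0.0]
force: [-1.3, -0.1, -1.3]
finger_gap: -0.0002
grasp_force: 0.4
```

```bash
python3 chk.py w7.png
```

```text
[ 0.5622 -0.1926  0.0493]
cam_grip 0.73 [233. 226.] tray [ -29.7 -183.5] th=0.56
cam_pivot 0.89 [133. 263.] tray [ -59.8 -127. ] 
pusher_knob 0.89 [ 45. 314.] tray [-87.9 -77.6] 
follower_roller 0.94 [102. 300.] tray [ -87.9 -102.4]
```

View pics/w7.png

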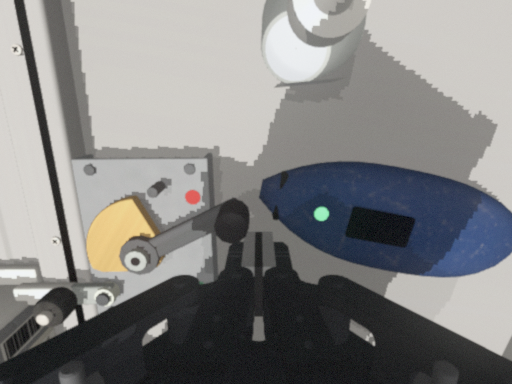

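The lever is at about 0.56 rad, following on the correct side, and the scanner is untouched. I'll continue to the locked stop.

Call:
jog_arm(
  motion=[
    [0,4,1,0,0],
    [0,7,2,0,0],
    [0,11,4,0,0],
    [0,14,6,0,0],
    [0,18,8,0,0],
    [0,22,11,0,0],
    [0,26,14,0,0],
    [0,28,17,0,0],
  ],
)

```text
t: 19.25
position: [0.5903, -0.1754, 0.0493]
ee_rot: [0.0, 0.997, 0.078, 0.0]
force: [0.1, -0.5, 0.3]
finger_gap: -0.0001
grasp_force: 0.5
```

Call:
jog_arm(
  motion=[
    [0,1,1,0,0],
    [0,1,2,0,0],
    [0,1,2,0,0],
  ],
)

```text
t: 19.55
position: [0.591, -0.1736, 0.0494]
ee_rot: [0.0, 0.997, 0.078, 0.0]
force: [0.8, -0.3, -0.7]
finger_gap: -0.0001
grasp_force: 0.4
```

Call:
jog_arm(
  motion=[
    [0,0,1,0,0],
    [0,1,2,0,0],
    [0,1,3,0,0],
    [0,1,3,0,0],
  ],
)

```text
t: 19.95
position: [0.5918, -0.1711, 0.0494]
ee_rot: [0.0, 0.997, 0.078, -0.0]
force: [-0.7, -5.7, -0.2]
finger_gap: -0.0001
grasp_force: 2.9
```

```bash
python3 chk.py w8.png
```

```text
[ 0.5918 -0.1711  0.0494]
cam_grip 0.73 [218. 244.] tray [  -6.2 -159.6] th=-0.00
cam_pivot 0.87 [169. 315.] tray [ -59.9 -127.4] 
cam_pivot 0.53 [217. 239.] tray [ -13.3 -156.5] 
follower_roller 0.87 [136. 348.] tray [ -89.7 -101.9]
```

Call:
jog_arm(
  motion=[
    [0,0,1,0,0],
    [0,0,1,0,0],
    [0,0,-2,0,0],
    [0,-2,-8,0,0],
    [0,-4,-10,30,0],
    [0,-20,-10,80,0],
    [0,-40,-10,130,0],
    [0,-60,-10,180,0],
    [0,-80,-10,190,0],
    [0,-90,-10,190,0],
    [0,-90,-10,190,0],
    [0,-90,-10,190,0],
  ],
)

```text
t: 21.6
position: [0.5019, -0.1805, 0.2379]
ee_rot: [-0.001, 0.997, 0.078, -0.001]
force: [0.2, 0.5, -0.2]
finger_gap: -0.0001
grasp_force: 0.0
```

```bash
python3 chk.py w9.png
```

```text
[ 0.5019 -0.1805  0.2379]
cam_grip 0.62 [244.  70.] tray [  -4.  -159.8] th=-0.02
pusher_knob 0.75 [115. 166.] tray [-100.3  -16.2] 
pusher_knob 0.7 [172. 154.] tray [-87.2 -79.9] 
follower_roller 0.63 [199. 154.] tray [ -88.7 -106.6] 
rack_grey 0.88 [114. 166.] tray [-108.3    5.1] 
rack_grey 0.68 [323. 240.] tray [-208.5 -257.8] 
rack_cream 0.68 [115. 181.] tray [-128.     6.2] 
rack_filled 0.89 [115. 197.] tray [-149.3    9.7] 
rack_orange 0.95 [121. 217.] tray [-175.6    5.4]
```

View pics/w9.png

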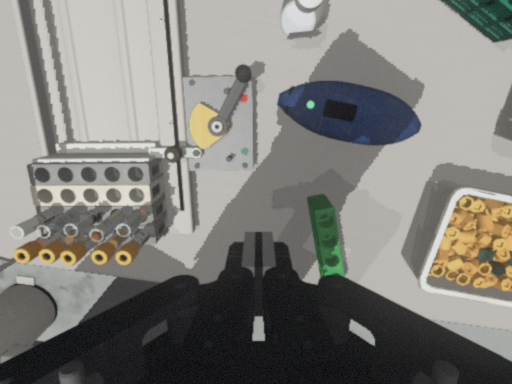

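The lever is at the red dot, with its grip at (244,73) and an estimated angle near 0. The knob at (173,154) puts the pusher at about 0.249. The racks stand closed up and upright at the end stop, the cam is behind the roller, and the bystanders haven't moved. I'm handing the job in.

```bash
python3 -c "
from bench import order; print(order.close_job())"
```

```text
the job is handed in; nothing more can be done
None
```

The job is handed in, with no verdict returned; in the last picture the lever is at the locked end, the pusher at about 0.249 m, the four racks closed up upright and the bystanders unmoved.

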